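# Lift the lifting-eye bracket out of its open die

### The arm

A 7-joint arm with a two-finger parallel gripper is mounted at the origin on the work surface. World frame = base frame: x ahead of the robot, y to its left, z up, the work surface at z = 0. Lengths are in m, angles in rad, forces in N, time in s.
With the tool pointing down it reaches from about 0.35 to 0.9 m from the base axis. Payload 8.1 kg.
Tool frame: the origin (TCP) lies between the finger pads; the fingertips stand 19 mm ahead of it and the grasp point (between the pads) is the TCP; z points along the fingers, y is the line along which they close (so a half turn about z gives the same grasp; the last joint's range is limited). The gripper opens to 92 mm and grips with 3 to 60 N. Pads are 19 mm wide; open, the fingers measure 130 mm over their backs; the gripper's body (75 mm by 190 mm) begins 47 mm behind the grasp point.
Start: joints at [1.191, 0.434, 0.025, 1.573, -0.012, 1.134, -0.075], TCP at [0.171, -0.601, 0.246] pointing down, gripper open.
Joint ranges: [-2.62, 2.62], [-0.44, 2.09], [-1.27, 1.32], [0.08, 2.57], [-1.32, 4.46], [0.12, 2], [-2.74, 2.74]. Speed limits (rad/s): [2.22, 2.22, 3.01, 3.01, 3.14, 3.14, 3.14].

### API

Orientations are given as [roll, pitch, yaw] about the fixed x, y, z axes, in that order (R = Rz(yaw) Ry(pitch) Rx(roll)).
In Python, from cell import movep, line_to, move_joints, let_go, gripper_close, pause, solve_ik, read_state, snapshot, IKError, sign_off, find_in, masks_of gives the robot as it stands. Calls block until the motion is done:
- movep(position, orientation): joint-space move of the TCP to a pose.
- line_to(position, speed=0.15, attitude=None): straight line of the TCP; attitude=None keeps the orientation; speed is the mean speed in m/s.
- move_joints(angles): joint-space move.
- let_go() and gripper_close(effort=None): open the fingers fully, or close them until they stop; effort is the grip in N (None keeps the last).
- pause(seconds).
- solve_ik(position, orientation): joint angles nearest the present ones, or None.
- read_state(): the state.
- snapshot(name): name is "scene" or "side" or "wrist"; returns a dict with "frame" (480x640x3 uint8, red, green, blue), "K" (3x3 intrinsics, pixels), "R" (3x3) and "t" (3): a world point X has camera coordinates R X + t. Camera axes: x right, y down, z forward; pixel columns grow to the right and rows downward; lengths in m; the calibration is good to about 2 mm. A picture is of the moment at which its call begins. There is no depth.
A pose or a line that the arm cannot do raises IKError and nothing moves.
- sign_off(): hands the job in; it is judged then, once.
Trained networks look in a picture, given as the dict that the camera call returned (one of the last four; its "shot" number tells which), for a name from the list of things; names that differ only in an ending like _2 or _b are one class to them, and where a whole thing is asked for, a point or a joint stands for the part that bears it (a point fixed in the world has none). Each returns a list of dicts, best first, with "p" (0 to 1); they miss things now and then, are a little off and sometimes report something else, mostly with a low value. They report only what shows in the picture. A call takes as long as a camera call. They do not tell look-alikes from the thing itself.
- find_in(name, picture): "location" ([x, y, z] in m, in world coordinates, good to about 4 mm: the middle of the surface that is visible of it).
- masks_of(name, picture): "mask" (480x640 bool, what is visible of it).
The state is a dict: "t": time; "joint_positions": joint angles; "joint_velocities": joint speeds; "tau": joint torques, N m; "position": TCP position; "tool_rot": TCP orientation; "force": force on the tool from outside, world axes, zero at the start; "wrist_torque": the same for the moment, N m; "grip_width": finger opening in m; "grip_force": force on a finger pad.
Only numpy, scipy, OpenCV 4.12 (cv2) and the standard library are available. Lean on these libraries where they do the work, as an engineer would, in place of code of your own. Each camera call takes 0.05 s, during which the arm holds its last target. There are 200 camera calls.

### The job

Two freshly pressed parts still lie in their open lower dies. Lift the lifting-eye bracket (oblong foot with an upright flat lug) out of its die and set it down, without dropping it, in the grey tray so that it stands upright on its foot, and let go. Leave the round flange where it lies in the other die.

Things in the scene. Friction and masses are not known exactly. Their poses are not given: they have to be found in the camera images.
- bracket_lug (a point): Bracket to move: bare steel, 0.2-0.4 kg. Oblong foot 84 (x) x 48 (y) x 12 mm thick; on its middle an upright flat lug 44 mm wide (x), 12 mm thick (y), rounded top, dark eye on its faces. Height 58 mm. Point: middle of the lug, 38 mm above the foot's underside, 26 above its upper face, 20 below the lug's top; z up. Pinch the lug across y. Starts upright, foot loose in the die cavity.
- bracket_die: Lower die holding the bracket, fixed: dark steel block 150 (x) x 110 (y) x 45 mm high; origin at the centre of its underside, z up. Open oblong cavity in its top, 90 (x) x 54 mm, 16 mm deep; the foot lies in it with 3 mm play all round, its upper face 4 mm below the die's top. Lift the bracket 40 mm or more to clear the die.
- flange_center (a point): Bystander to be left alone: round steel flange, a disc 60 mm across and 12 mm thick with a round boss 32 mm across on it, height 46 mm; point: its centre, half-way up. It lies in the round cavity of the second die, a block of the same outer size and colour as the bracket's.
- tray: Open grey plastic tray, fixed to the bench, empty: 190 (x) x 150 (y) mm outside, walls 30 mm high and 4 mm thick, floor 4 mm thick; origin at the centre of its underside, z up. The bracket may stand anywhere in it, turned any way.
Not all that is in view belongs to the job. Leave any blue look-alike of the bracket_die alone.

How it is judged:
By the outcome, as a careful person would: the job done as asked, in the order asked, and still so for the second after the job is handed in, with the robot touching nothing.
It also fails if it takes over 38 s, if anything falls off the work surface, if the arm or the gripper's body presses on something with over 40 N, if the wrist force passes 120 N, or if a joint passes its speed limit or range.

## Working session

There is one attempt and no reset: what is moved stays moved. The work goes in short steps, each a Python script; the robot and the scene stay as the last script left them, time stands still between calls to the robot, and variables do not carry over. Pictures are saved under pics/ and viewed, at most 10 in all, crops included, and the job is handed in when it is done.

```bash
mkdir -p pics; python3 - <<'E'
from cell import *
import cv2, numpy as np
ims=[]
for n in ("scene","side"):
    s=snapshot(n); ims.append(s["frame"])
    for o in ("bracket_lug","bracket_die","flange_center","tray"):
        for d in find_in(o,s)[:3]:
            X=np.array(d["location"]);c=s["R"]@X+s["t"];u=s["K"]@c
            print(n,o,round(d["p"],2),X.round(3),(u[:2]/u[2]).round())
    cv2.imwrite(f"pics/{n}.png",s["frame"][:,:,::-1])
print(read_state()["t"],read_state()["tool_rot"])
E
```

```text
scene bracket_lug 0.93 [ 0.565 -0.256  0.039] [247. 285.]
scene bracket_die 0.93 [ 0.367 -0.242  0.037] [260. 232.]
scene bracket_die 0.79 [ 0.602 -0.255  0.042] [245. 295.]
scene bracket_die 0.57 [ 0.644 -0.465  0.048] [134. 306.]
scene flange_center 0.7 [0.556 0.006 0.052] [373. 279.]
scene tray 0.78 [0.566 0.251 0.002] [487. 302.]
side bracket_lug 0.74 [ 0.544 -0.252  0.042] [349. 193.]
side bracket_die 0.88 [ 0.335 -0.227  0.043] [425. 249.]
side bracket_die 0.63 [ 0.533 -0.224  0.046] [345. 201.]
side bracket_die 0.62 [ 0.613 -0.451  0.041] [377. 135.]
side flange_center 0.81 [0.541 0.014 0.042] [263. 269.]
side tray 0.84 [0.564 0.252 0.008] [160. 357.]
0.5 [-3.14158667e+00 -4.89297559e-05  2.76785144e-01]
```

View pics/scene.png

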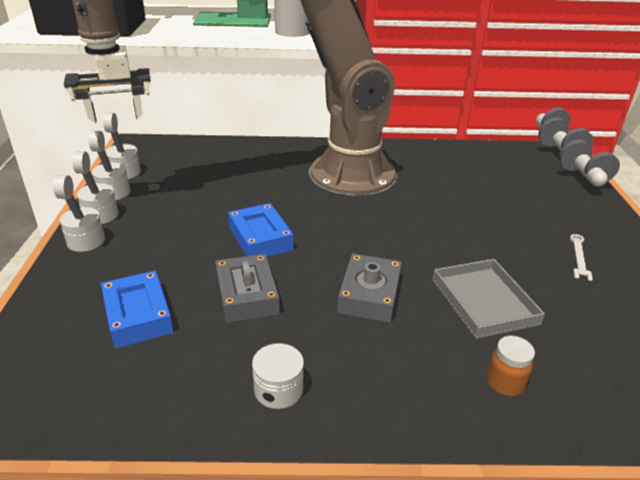

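View pics/side.png

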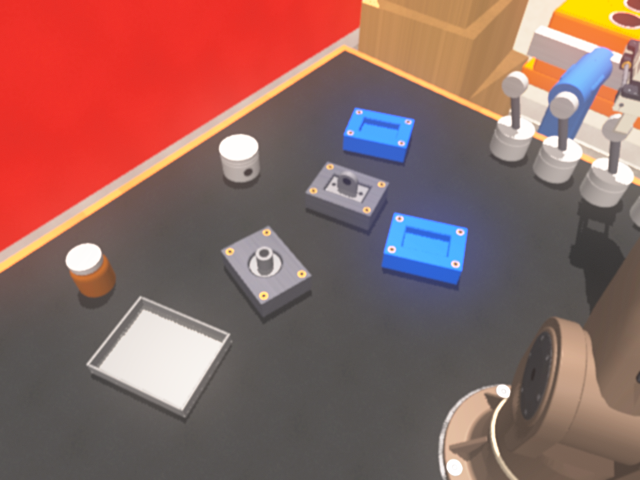

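The scene picture shows the bracket in the grey die at about (247,285), the flange die at (370,285), the tray at (487,297), and two blue decoys. The side view agrees, with the bracket at (347,190). Next I'll go above the bracket and look from close by.

```bash
python3 - <<'E'
from cell import *
import cv2, numpy as np
movep([0.555,-0.25,0.27],[np.pi,0,0])
s=snapshot("wrist"); np.savez("w.npz",**{k:s[k] for k in("frame","K","R","t")})
for o in ("bracket_lug","bracket_die"):
    for d in find_in(o,s)[:3]:
        X=np.array(d["location"]);c=s["R"]@X+s["t"];u=s["K"]@c
        print(o,round(d["p"],2),X.round(3),(u[:2]/u[2]).round())
    m=masks_of(o,s)
    if m:
        m=m[0]["mask"].astype(np.uint8); cs=max(cv2.findContours(m,0,2)[0],key=cv2.contourArea)
        print(o,cv2.minAreaRect(cs), m.sum())
print(read_state()["t"],s["R"].round(3),s["t"].round(3))
cv2.imwrite("pics/w.png",s["frame"][:,:,::-1])
E
```

```text
bracket_lug 0.95 [ 0.562 -0.258  0.041] [328. 213.]
bracket_lug ((327.23846435546875, 218.20767211914062), (77.00568389892578, 45.431602478027344), 74.74488067626953) 3358
bracket_die 0.71 [ 0.561 -0.262  0.041] [332. 214.]
bracket_die 0.62 [ 0.369 -0.236  0.044] [309. 371.]
bracket_die 0.6 [ 0.63  -0.468  0.049] [539. 147.]
bracket_die ((309.0, 371.0), (38.0, 118.0), 90.0) 3922
2.6333 [[-0.001 -1.     0.001]
 [-0.963  0.002  0.268]
 [-0.268 -0.001 -0.963]] [-0.252  0.495  0.562]
```

View pics/w.png

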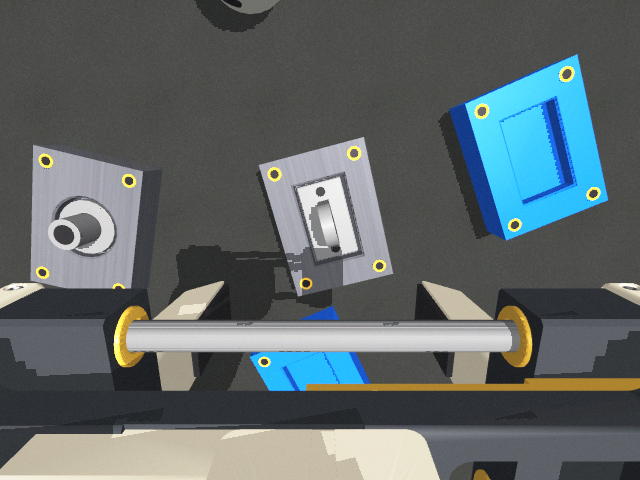

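The wrist view shows the die's bolts at (274,174), (354,153), (379,266) and (306,284), with the lug at about (328,225). I'll turn these into positions.

```bash
cat > h.py <<'E'
import numpy as np
def ray(s,uv,z):
    R,t=s["R"],s["t"]; C=-R.T@t
    d=R.T@np.linalg.solve(s["K"],[uv[0],uv[1],1.]); return C+d*(z-C[2])/d[2]
E
python3 - <<'E'
import numpy as np,cv2
from h import ray
s=np.load("w.npz")
b=np.array([ray(s,p,.045)[:2] for p in [(274,174),(354,153),(379,266),(306,284)]])
f=np.array([ray(s,p,.041)[:2] for p in [(296,187),(344,175),(362,252),(315,264)]])
for q in(b,f):
    v=(q[0]+q[1]-q[2]-q[3])/2;w=(q[0]+q[3]-q[1]-q[2])/2
    print(q.round(4).tolist(),q.mean(0),np.linalg.norm(v),np.linalg.norm(w),np.degrees(np.arctan2(v[1],v[0])),np.degrees(np.arctan2(-w[0],w[1])))
im=s["frame"][130:310,240:420,::-1]
cv2.imwrite("pics/c.png",cv2.resize(im,(600,600),interpolation=2))
E
```

```text
[[0.6038, -0.2026], [0.6245, -0.2844], [0.5038, -0.3148], [0.4827, -0.2338]] [ 0.55367952 -0.25892542] 0.12476570290932695 0.08406000024608518 14.288711653943569 14.420526631942991
[[0.5901, -0.2247], [0.6024, -0.2749], [0.5188, -0.296], [0.5049, -0.244]] [ 0.55404241 -0.25989366] 0.08676341939335619 0.0527805916561093 13.493820474677854 14.345242470939832
```

View pics/c.png

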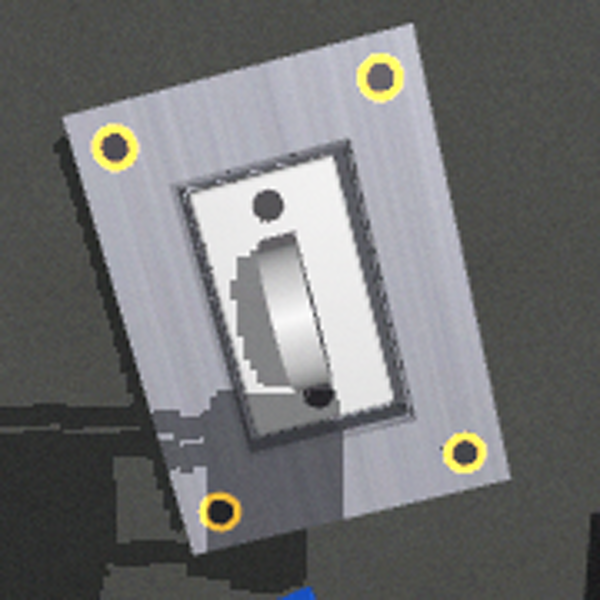

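```bash
python3 - <<'E'
from cell import *
import cv2, numpy as np
o=[np.pi,0,np.radians(14.3)]
movep([0.554,-0.259,0.14],o)
line_to([0.554,-0.259,0.072],0.08)
print(read_state()["force"],read_state()["t"])
gripper_close(35)
s=read_state(); print(s["grip_width"],s["grip_force"],s["force"],s["position"])
line_to([0.554,-0.259,0.20],0.12)
s=read_state(); print(s["grip_width"],s["grip_force"],s["force"],s["t"])
movep([0.50,0.25,0.27],[np.pi,0,0])
s=snapshot("wrist"); print(read_state()["t"])
np.savez("w2.npz",**{k:s[k] for k in("frame","K","R","t")})
for d in find_in("tray",s)[:2]: print(d)
cv2.imwrite("pics/w2.png",s["frame"][:,:,::-1])
E
```

```text
[-0.4449128  0.0447921  0.6674766] 4.2167
0.011702435236687602 35.00006139278412 [0.07454918 1.52546891 0.71601388] [ 0.55395576 -0.25871533  0.07196697]
0.011629183004641826 34.999478459358215 [-0.26765772 -0.18912644 -3.67734696] 6.6417
8.5667
{'location': [0.5859, 0.2469, 0.002], 'p': 0.77}
```

View pics/w2.png

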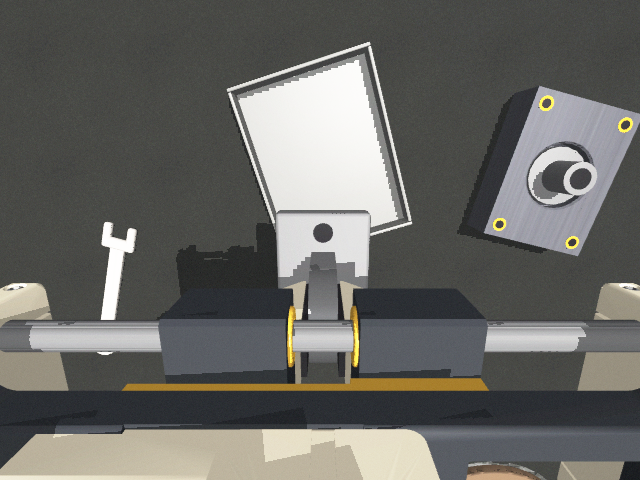

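The bracket is held upright, foot visible at about (322,240). Three tray rim corners show, at (229,91), (369,44) and (411,223). I'll set the bracket down at the tray's centre, with the fingers closing along its long side.

```bash
python3 - <<'E'
from cell import *
import numpy as np, cv2
from h import ray
s=np.load("w2.npz")
a,b,c=[ray(s,p,.03)[:2] for p in [(229,91),(369,44),(411,223)]]
cen=(a+c)/2; v=b-c; yaw=np.arctan2(v[1],v[0])
print(cen,np.linalg.norm(v),np.linalg.norm(a-b),np.degrees(yaw))
for k in(-1,1):
    o=[np.pi,0,yaw+k*np.pi/2]; q=solve_ik([*cen,.2],o)
    if q is not None: break
print(k,q)
movep([*cen,.20],o)
line_to([*cen,.065],.12)
line_to([*cen,.049],.03)
z=.049; f0=read_state()["force"][2]; print(f0)
while z>.038:
    z-=.001; line_to([*cen,z],.02); f=read_state()["force"][2]
    if f>f0+3: break
print(z,f,read_state()["t"])
E
```

```text
[0.56336077 0.24539175] 0.18551653266539492 0.14574102607512557 16.546089110077837
-1 [-1.18583892  0.69848627  1.15228717  1.7143267  -0.68407386  1.19373261
 -2.7023637 ]
-3.1707581946787604
0.046 8.74300067183127 12.7333
```

```bash
python3 - <<'E'
from cell import *
import numpy as np, cv2
let_go(); pause(.2)
p=np.array(read_state()["position"]); print(p,read_state()["force"])
line_to(p+[0,0,.13],.12)
movep([.45,-.05,.3],[np.pi,0,0]); pause(.3)
for n in("scene","side"):
    s=snapshot(n)
    for d in find_in("bracket_lug",s)[:1]: print(d)
    cv2.imwrite(f"pics/{n}2.png",s["frame"][:,:,::-1])
print(read_state()["t"])
a=[cv2.imread(f"pics/{n}2.png") for n in("scene","side")]
cv2.imwrite("pics/end.png",np.hstack([a[0][160:460,300:640],a[1][160:460,40:380]]))
E
```

```text
[0.5633767  0.24541412 0.04600361] [-0.04639935  0.09789072 -0.02860649]
{'location': [0.5715, 0.242, 0.0146], 'p': 0.65}
{'location': [0.5548, 0.2517, 0.0144], 'p': 0.69}
17.2667
```

View pics/end.png

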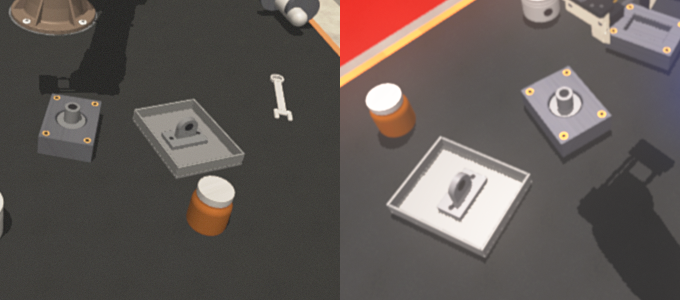

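The bracket stands upright on its foot in the middle of the tray, at (187,133) in the left crop and (462,190) in the right. The flange is still in its die.

```bash
python3 -c "
from cell import *
print(sign_off())"
```

```text
the job is handed in; nothing more can be done
None
```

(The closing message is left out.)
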